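# Wind the bench vice shut on the lamp

## Robot

A 6-joint arm with a two-finger parallel gripper is mounted at the origin on the work surface. World frame = base frame: x ahead of the robot, y to its left, z up, the work surface at z = 0. Lengths are in m, angles in rad, forces in N, time in s.
With the tool pointing down it reaches from about 0.4 to 0.825 m from the base axis. Payload 7 kg.
Tool frame: the origin (TCP) lies at the very end of the fingers, on their centre line; the grasp point (between the pads) lies bot.tcp_to_grasp behind it (bot.tcp_to_grasp is the distance from the TCP to the grasp point, in m); z points along the fingers, y is the direction in which the jaws open and shut (so a half turn about z gives the same grasp; the last joint's range is limited). The gripper opens to 88 mm and grips with 3 to 60 N. Pads are 19 mm wide; open, the fingers measure 130 mm over their backs; the gripper's body (78 mm by 193 mm) begins 47 mm behind the grasp point.
Start: joints at [-0.981, 0.359, 0.012, 0, -1.224, -0.288], TCP at [0.201, -0.644, 0.227] pointing down, gripper open.
Joint ranges: [-3.07, 3.07], [-1.43, 2.12], [-1.02, 1.25], [-3.03, 1.67], [-3.05, -0], [-3.03, 3.03]. Speed limits (rad/s): [2.39, 2.39, 3.01, 3.14, 3.14, 3.14].

## Interface

Orientations are given as a 3x3 rotation matrix whose columns are the frame's x, y, z axes.
In Python, from workcell import bot gives the robot as it stands.
- The arm moves only by the tool play_rows, never from a script. Its arguments are lists of equal length, an entry for each row: "dp": the shift along the tool's x, y, z each as a share of 500 mm, from -1 to 1, a list of three; "angular": the turn, a rotation vector about the tool's x, y, z each as a share of 45 degrees, from -1 to 1, a list of three; "hand": the opening, from 0 (shut) to 1 (fully open). A call has 1 to 5 rows; each row shifts and turns the commanded pose from where the row before left it, along the tool's axes as they then stand; what a row does not reach is not made up. A row lasts 1/12 s, in which the tool goes at most 41.7 mm and 7.16 degrees, less where a joint would pass 70% of its speed; a pose out of reach is approached as far as the arm can. A call with a number of a shift or a turn outside -1 to 1 is refused whole. A call with a gripper value outside its range is refused whole. The fingers move at their own pace and stop on an object; "newtons" is the grip in N (left out, the last holds). Time passes only in rows, so rows that do not move let the fingers close. It gives the time, the measured TCP pose, the force and the opening at its end, in the units of the state.
- bot.sense(): the state, without advancing time (a new reading comes with each control period).
- bot.read_camera(name): name is "side" or "top" or "wrist"; returns a dict with "img" (420x560x3 uint8, blue, green, red), "depth" (420x560 float32, m along the optical axis (not along the pixel's ray), 0 where there is no reading), "fov_y" (degrees; the focal length in pixels is half the picture's height over the tangent of half this angle, whatever the lens; pixels are square), "cx", "cy" (the principal point, pixels), "R" (3x3) and "t" (3): a world point X has camera coordinates R X + t. Camera axes: x right, y down, z forward; pixel columns grow to the right and rows downward; lengths in m; the calibration is good to about 2 mm. A picture is of the moment at which its call begins.
- bot.sign_off(): hands the job in, once; it reports no verdict.
The state is a dict: "t": time; "joint_pos": joint angles; "dq": joint speeds; "tau": joint torques, N m; "tcp_pos": TCP position; "eef_rot": TCP orientation; "ft_force": force on the tool from outside, world axes, zero at the start; "moment": the same for the moment, N m; "gripper_width": opening from 0.0 (shut) to 1.0 (fully open).
Only numpy, scipy, OpenCV 4.12 (cv2) and the standard library are available. Lean on these libraries where they do the work, as an engineer would, in place of code of your own. Each camera call takes 0.05 s, during which the arm holds its last target.

## Task

Two identical small vices stand on the bench, each worked by a four-spoke capstan lying flat at its robot-side end; one has a round lamp housing between its jaws, the other is empty. Wind the lamp's vice shut by pushing one spoke after another anticlockwise (seen from above) through the open front half of the capstan, until the sliding jaw has come right up to the lamp. Keep the lamp standing, leave the empty vice's capstan as it is, and let go at the end.

Things in the scene. Friction and masses are not known exactly. Their poses are not given: they have to be found in the camera images.
- vice_a: Fixed grey vice holding the lamp. Origin on the bench under the capstan's upright axis; x towards the jaws, z up. Base x -60 to 290 mm, 120 wide. Gearbox 90 square, top 45 high. A flat sheet cover 114 to 118 high, x 10 to 115, y -100 to 100, hides the rear half: push spokes only at x below 0. Sliding jaw 42 to 88 high, face at x = 135 + 11 per rad of capstan; fixed jaw face at x = 258.
- capstan_a (a joint): Capstan angle, rad, growing anticlockwise from above = closing; 0 open, 5.2 hard stop, starts 0.1 to 1.1. Hub 42 mm across, top 106 above bench; 4 level spokes 12 thick, axis 90 above bench, 90 degrees apart, one at this angle from the vice's +x; 20 mm end balls at radius 90. Stays where left: friction 0.2 N m. Spokes leave the cover on the vice's +y side, go under it on its -y side.
- lamp: Loose round lamp housing, bright steel, white lens facing up, 64 mm across, 55 tall, 0.25 to 0.5 kg, standing on the vice bed 40 mm above the bench, within 1 mm of the fixed jaw; at the capstan's hard stop the sliding jaw is within about 2 mm of it. Origin: centre of its underside, z up.
- spoke_b (a point): Centre of the black ball on one spoke of the empty vice's capstan, 90 mm from that capstan's axis and 90 mm above the bench. That vice is identical, stands beside the lamp's vice (either side) with its axis 300 to 400 mm away to the left or right, and is not to be turned.
Not all that is in view belongs to the job. There is more than one size of the lamp; the one meant has the size given above.

How it is judged:
At the end, for the whole second after the job is handed in: The capstan of the lamp's vice is turned to at least 4.8 rad, so the jaw face is within about 6 mm of the lamp, and is at rest; the lamp stands upright (within 10 degrees) within 20 mm of where it began (value of joint capstan_a above 4.8 rad and velocity of joint capstan_a between -0.1 and 0.1 rad/s and angle between lamp's own z axis and vertical below 0.17 rad and distance of lamp from where it was at the start of the episode below 0.02 m); the robot touches nothing.
It fails at once if the empty vice's capstan is turned (its spoke ball moves more than 20 mm) (distance of spoke_b from where it was at the start of the episode above 0.02 m).
It fails at once if the lamp is knocked over (tilts more than 30 degrees) (angle between lamp's own z axis and vertical above 0.52 rad).
It also fails if it takes over 56 s, if anything falls off the work surface, if the arm or the gripper's body presses on something with over 40 N, if the wrist force passes 120 N, or if a joint passes its speed limit or range.

## Working session

There is one attempt and no reset: what is moved stays moved. The work goes in short steps, Python scripts to look and compute and a tool call to move; the robot and the scene stay as the last step left them, time stands still between calls to the robot, and variables do not carry over. Pictures are saved under pics/ and viewed, and the job is handed in when it is done.

Besides the shell and the picture viewer there is one more tool, called after "Emit:" as name(argument=value, ...) on one line, values as JSON. play_rows: Moves the arm, as the interface text tells. Shift numbers are shares of 500 mm and turn numbers shares of 45 degrees, none past 1 either way. Its arguments: {"type":"object","properties":{"dp":{"type":"array","items":{"type":"array","items":{"type":"number","minimum":-1,"maximum":1}}},"angular":{"type":"array","items":{"type":"array","items":{"type":"number","minimum":-1,"maximum":1}}},"hand":{"type":"array","items":{"type":"number"}},"newtons":{"type":"number"}},"required":["dp","angular","hand"]}

```bash
ls; mkdir -p pics; python3 - <<'E'
from workcell import bot
import cv2,numpy as np
s=bot.sense();print(s, bot.tcp_to_grasp)
for n in ["side","top","wrist"]:
    c=bot.read_camera(n);cv2.imwrite(f"pics/{n}0.png",c["img"]);np.savez(f"pics/{n}0.npz",**c)
    print(n,c["fov_y"],c["cx"],c["cy"],c["R"].round(3).tolist(),c["t"])
E
```

```text
pics
{'t': 0.0, 'joint_pos': array([-9.80889542e-01,  3.59394288e-01,  1.10758303e-02, -3.77176647e-04,
       -1.22409948e+00, -2.88058569e-01]), 'dq': array([-0.0017462 ,  0.00021258, -0.00018117, -0.00053056,  0.00106905,
        0.0009255 ]), 'tau': array([-1.25665880e-03, -5.82719100e+01,  2.93058980e+01,  6.99707687e+00,
        7.01944882e-03, -2.02169063e-04]), 'tcp_pos': array([ 0.20048082, -0.64403116,  0.22562042]), 'eef_rot': array([[-9.54826814e-01, -2.97162221e-01, -6.07278187e-04],
       [-2.97162817e-01,  9.54825572e-01,  1.54485664e-03],
       [ 1.20771713e-04,  1.65553104e-03, -9.99998622e-01]]), 'ft_force': array([ 0.12527139,  0.46065042, -0.30573924]), 'moment': array([-0.00870774,  0.01219297,  0.02113823]), 'gripper_width': 1.0005001036691588} 0.0188
side 54.27840560866712 273.34455949336854 210.10597042464926 [[-0.981, -0.192, 0.004], [-0.104, 0.517, -0.85], [0.161, -0.834, -0.527]] [0.64945894 0.13742144 0.72650217]
top 50.23796472181054 281.06646173693423 209.4505863890469 [[0.018, -1.0, -0.007], [-0.999, -0.017, -0.029], [0.029, 0.008, -1.0]] [-0.0105532   0.64120762  0.76497179]
wrist 61.96742526992583 282.74799541671314 207.14999452456854 [[-0.297, 0.955, 0.002], [0.916, 0.284, 0.284], [0.271, 0.086, -0.959]] [ 0.67254166 -0.03667098  0.39114167]
```

View pics/top0.png

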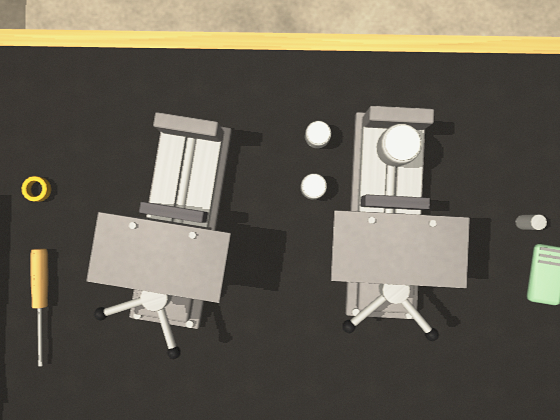

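View pics/side0.png

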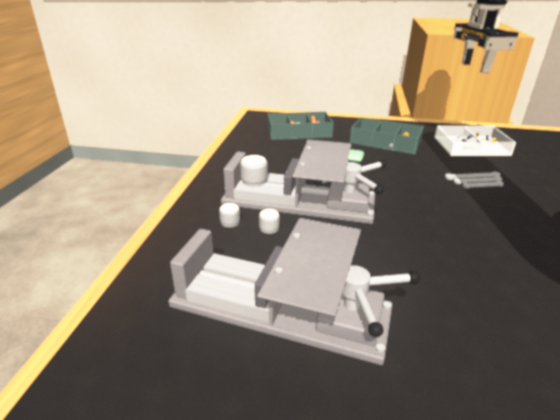

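The top view (up = +x, left = +y) shows the lamp vice on the right, with its hub at about (397,290), black balls at about (348,327) and (432,335), and the lamp at (402,144). The empty vice is on the left, with its hub at (154,298).

```bash
cat > h.py <<'E'
import numpy as np,cv2
def load(f): return dict(np.load(f))
def ray(c,u,v,z):
    f=210/np.tan(np.radians(float(c["fov_y"]))/2)
    d=c["R"].T@np.array([(u-c["cx"])/f,(v-c["cy"])/f,1.]); o=-c["R"].T@c["t"]
    return o+d*(z-o[2])/d[2]
def dp(c,u,v):
    f=210/np.tan(np.radians(float(c["fov_y"]))/2); d=c["depth"][int(v),int(u)]
    return c["R"].T@(np.array([(u-c["cx"])/f*d,(v-c["cy"])/f*d,d])-c["t"])
def pts(c):
    f=210/np.tan(np.radians(float(c["fov_y"]))/2); v,u=np.mgrid[:420,:560]; d=c["depth"]
    P=np.stack([(u-c["cx"])/f*d,(v-c["cy"])/f*d,d],-1)-c["t"]
    return P@c["R"]
E
python3 - <<'E'
from h import *
c=load("pics/top0.npz");P=pts(c);Z=P[...,2];ok=c["depth"]>0
print("bench z",np.median(Z[230:330,250:300]))
u=np.arange(560)[None,:].repeat(420,0);v=np.arange(420)[:,None].repeat(560,1)
# covers
for lo,hi in((60,260),(310,490)):
    m=ok&(Z>.108)&(Z<.125)&(u>lo)&(u<hi)&(v>195)&(v<312)
    m=cv2.morphologyEx(m.astype(np.uint8),cv2.MORPH_OPEN,np.ones((25,25)))
    r=cv2.minAreaRect(np.argwhere(m)[:,::-1].astype(np.float32)); b=cv2.boxPoints(r)
    W=np.array([ray(c,*q,.118) for q in b]);print("cover",b.round(),W.round(4).tolist(),Z[m>0].mean(), [np.linalg.norm(W[i]-W[i-1]).round(4) for i in range(4)])
g=c["img"].max(2)
for (x,y) in((348,327),(432,335),(100,314),(174,352)):
    m=ok&(np.hypot(u-x,v-y)<11)&(Z>.08)&(g<70)
    print("ball",m.sum(),u[m].mean(),v[m].mean(),ray(c,u[m].mean(),v[m].mean(),.09).round(4),Z[m].mean())
for x,y in((397,290),(154,298)):
    m=ok&(np.hypot(u-x,v-y)<14)&(Z>.101)&(Z<.110);print("hub",m.sum(),P[m].mean(0))
print("lamp",dp(c,402,144)); m=ok&(np.hypot(u-402,v-144)<25)&(Z>.089)&(Z<.105);print(m.sum(),P[m].mean(0),np.ptp(P[m],0))
im=cv2.resize(c["img"][190:350,310:490],None,fx=4,fy=4,interpolation=cv2.INTER_CUBIC);cv2.imwrite("pics/za.png",im[:600])
E
```

```text
bench z 0.0005362078796673199
cover [[116. 246.]
 [216. 245.]
 [217. 285.]
 [117. 286.]] [[0.5793, 0.2436, 0.118], [0.5844, 0.0954, 0.118], [0.525, 0.0931, 0.118], [0.5198, 0.2409, 0.118]] 0.11863535506259955 [np.float64(0.0596), np.float64(0.1482), np.float64(0.0595), np.float64(0.1479)]
cover [[333. 213.]
 [467. 213.]
 [467. 282.]
 [333. 282.]] [[0.6343, -0.0773, 0.118], [0.6377, -0.2755, 0.118], [0.536, -0.2761, 0.118], [0.5323, -0.0788, 0.118]] 0.11846257959783686 [np.float64(0.1019), np.float64(0.1982), np.float64(0.1017), np.float64(0.1973)]
ball 122 348.4344262295082 326.4590163934426 [ 0.4612 -0.1065  0.09  ] 0.09733529907999695
ball 124 432.35483870967744 334.5403225806452 [ 0.4514 -0.2351  0.09  ] 0.0972248495592619
ball 111 99.89189189189189 313.7837837837838 [0.4732 0.2765 0.09  ] 0.09759240828458712
ball 127 174.1811023622047 352.2992125984252 [0.4166 0.1604 0.09  ] 0.09736876388651254
hub 434 [ 0.51648248 -0.17517816  0.10630003]
hub 423 [0.49833723 0.18925489 0.1064684 ]
lamp [ 0.742597   -0.18402981  0.09667794]
1264 [ 0.74548689 -0.18424793  0.09439074] [0.06711227 0.06175069 0.01018013]
```

View pics/za.png

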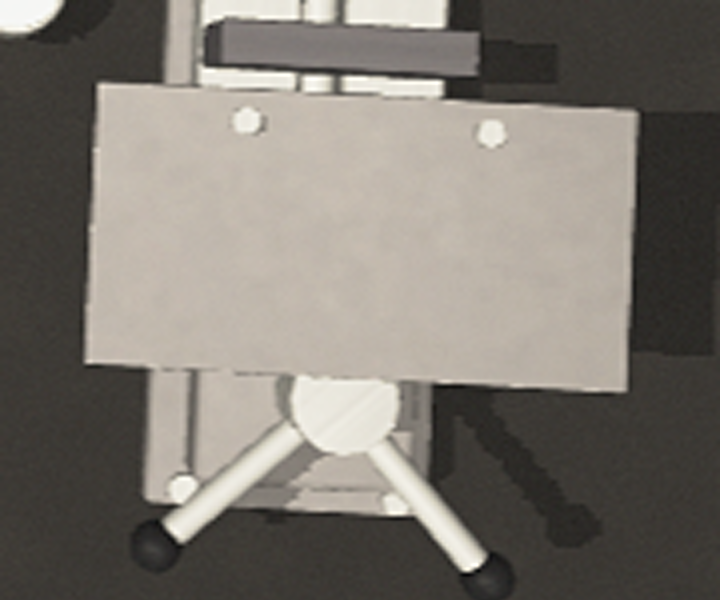

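Emit:
play_rows(dp=[[0,0,0],[0,0,0],[0,0,0],[0,0,0],[0,0,0]], angular=[[0,0,-0.104],[0,0,-0.104],[0,0,-0.104],[0,0,-0.104],[0,0,-0.104]], hand=[0,0,0,0,0], newtons=20)

```text
t: 0.57
tcp_pos: [0.2005, -0.6443, 0.2261]
eef_rot: [[-0.756, -0.655, -0.0], [-0.655, 0.756, 0.001], [-0.0, 0.001, -1.0]]
ft_force: [-0.8, -0.1, 0.4]
gripper_width: 0.683
```

```bash
cat > go.py <<'E'
# usage: go.py alpha_deg radius offset z : shift needed in tool axes
import sys,numpy as np
from workcell import bot
C=np.array([.5197,-.1756]); YAW=-2.1
s=bot.sense();R=s["eef_rot"];p=s["tcp_pos"]
def st():
    d=p[:2]-C; a=np.degrees(np.arctan2(R[1,1],R[0,1]))%360
    r=np.array([np.cos(np.radians(a)),np.sin(np.radians(a))]);t=np.array([-r[1],r[0]])
    print("t",round(s["t"],2),"p",p.round(4),"tool-y angle",a.round(1),"radial",(d@r*1e3).round(1),"tang",(d@t*1e3).round(1),"F",s["ft_force"].round(1),"tilt",R[:,2].round(3),"q",s["joint_pos"].round(2),"w",round(s["gripper_width"],2))
st()
if len(sys.argv)>1:
    al,rad,off,z=map(float,sys.argv[1:]);a=np.radians(al)
    T=np.r_[C+rad/1e3*np.array([np.cos(a),np.sin(a)])-off/1e3*np.array([-np.sin(a),np.cos(a)]),z]
    D=R.T@(T-p);print("target",T.round(4),"D mm",(D*1e3).round(1),"share",(D/.5).round(4),"rows>=",np.linalg.norm(D)/.0417, "dang",al-np.degrees(np.arctan2(R[1,1],R[0,1]))%360)
E
python3 go.py 130.5 55 21 0.227
```

```text
t 0.57 p [ 0.2005 -0.6443  0.2261] tool-y angle 130.9 radial -145.1 tang 548.2 F [-0.8 -0.1  0.4] tilt [-0.     0.001 -1.   ] q [-0.98  0.36  0.01 -0.   -1.22  0.12] w 0.68
target [ 0.4999 -0.1201  0.227 ] D mm [-569.6  199.9   -0.6] share [-1.1391  0.3998 -0.0012] rows>= 14.475559833244397 dang -0.4206589771068536
```

Emit:
play_rows(dp=[[-0.057,0.02,0],[-0.057,0.02,0],[-0.057,0.02,0],[-0.057,0.02,0],[-0.057,0.02,0]], angular=[[0,0,0],[0,0,0],[0,0,0],[0,0,0],[0,0,0]], hand=[0,0,0,0,0])

```text
t: 0.98
tcp_pos: [0.2763, -0.5123, 0.2262]
eef_rot: [[-0.758, -0.652, -0.0], [-0.652, 0.758, 0.0], [-0.0, 0.001, -1.0]]
ft_force: [1.3, 1.7, 0.3]
gripper_width: 0.303
```

Emit:
play_rows(dp=[[-0.057,0.02,0],[-0.057,0.02,0],[-0.057,0.02,0],[-0.057,0.02,0],[-0.057,0.02,0]], angular=[[0,0,0],[0,0,0],[0,0,0],[0,0,0],[0,0,0]], hand=[0,0,0,0,0])

```text
t: 1.4
tcp_pos: [0.3518, -0.3814, 0.2265]
eef_rot: [[-0.758, -0.652, -0.0], [-0.652, 0.758, 0.0], [-0.0, 0.0, -1.0]]
ft_force: [0.8, -0.0, 0.8]
gripper_width: 0.009
```

Emit:
play_rows(dp=[[-0.057,0.02,0],[-0.057,0.02,0],[-0.057,0.02,0],[-0.057,0.02,0],[-0.057,0.02,0]], angular=[[0,0,0],[0,0,0],[0,0,0],[0,0,0],[0,0,0]], hand=[0,0,0,0,0])

```text
t: 1.82
tcp_pos: [0.4273, -0.2506, 0.2266]
eef_rot: [[-0.758, -0.652, 0.0], [-0.652, 0.758, 0.0], [-0.0, 0.0, -1.0]]
ft_force: [0.4, 0.6, 0.9]
gripper_width: 0.008
```

Emit:
play_rows(dp=[[-0.057,0.02,0],[-0.057,0.02,0],[-0.057,0.02,0],[-0.057,0.02,0],[0,0,0]], angular=[[0,0,0],[0,0,0],[0,0,0],[0,0,0],[0,0,0]], hand=[0,0,0,0,0])

```text
t: 2.23
tcp_pos: [0.4894, -0.1441, 0.2264]
eef_rot: [[-0.756, -0.654, 0.001], [-0.654, 0.756, 0.0], [-0.001, -0.0, -1.0]]
ft_force: [-0.1, -0.9, -0.5]
gripper_width: 0.006
```

```bash
python3 go.py 130.5 55 21 0.08; python3 - <<'E'
from workcell import bot
import cv2,numpy as np
for n in ["top","wrist"]:
    c=bot.read_camera(n);cv2.imwrite(f"pics/{n}1.png",c["img"]);np.savez(f"pics/{n}1.npz",**c)
E
```

```text
t 2.23 p [ 0.4894 -0.1441  0.2264] tool-y angle 130.8 radial 43.6 tang 2.3 F [-0.1 -0.9 -0.5] tilt [ 0.001  0.    -1.   ] q [ 0.1   0.09 -0.35 -0.   -1.14 -0.96] w 0.01
target [ 0.4999 -0.1201  0.08  ] D mm [-23.6  11.3 146.5] share [-0.0471  0.0226  0.2929] rows>= 3.5674912544967157 dang -0.3499790392487512
```

View pics/wrist1.png

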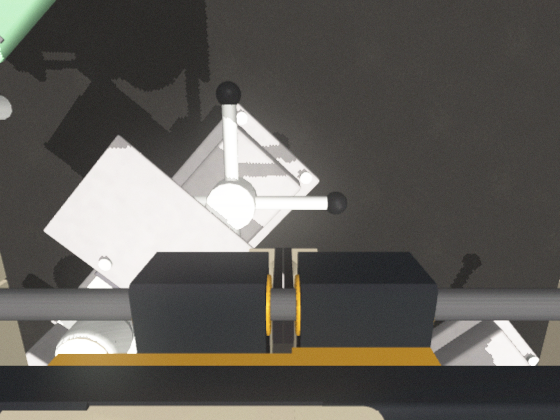

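View pics/top1.png

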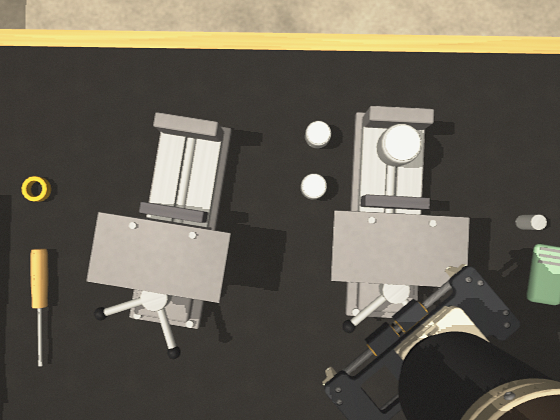

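```bash
python3 - <<'E'
from h import *
c=load("pics/wrist1.npz")
print(ray(c,229,93,.09),ray(c,337,203,.09),ray(c,231,203,.106))
E
```

```text
[ 0.45206309 -0.23179612  0.09      ] [ 0.46215779 -0.10330477  0.09      ] [ 0.51783241 -0.17469541  0.106     ]
```

Emit:
play_rows(dp=[[-0.0235,0.0113,0],[-0.0235,0.0113,0],[0,0,0.05],[0,0,0.05],[0,0,0.05]], angular=[[0,0,0],[0,0,0],[0,0,0],[0,0,0],[0,0,0]], hand=[0,0,0,0,0])

```text
t: 2.75
tcp_pos: [0.4981, -0.1232, 0.1511]
eef_rot: [[-0.759, -0.652, 0.002], [-0.652, 0.759, 0.0], [-0.001, -0.001, -1.0]]
ft_force: [-0.1, 0.3, -1.3]
gripper_width: 0.005
```

```bash
python3 go.py 130.5 55 21 0.08; python3 - <<'E'
from workcell import bot
import cv2,numpy as np
for n in ["top","side"]:
    c=bot.read_camera(n);cv2.imwrite(f"pics/{n}2.png",c["img"]);np.savez(f"pics/{n}2.npz",**c)
E
```

```text
t 2.75 p [ 0.4981 -0.1232  0.1511] tool-y angle 130.7 radial 53.8 tang -17.7 F [-0.1  0.3 -1.3] tilt [ 0.002  0.    -1.   ] q [ 0.14  0.16 -0.45 -0.   -0.96 -1.  ] w 0.0
target [ 0.4999 -0.1201  0.08  ] D mm [-3.3  1.2 71.1] share [-0.0066  0.0023  0.1423] rows>= 1.7077439943396062 dang -0.1582888020770099
```

View pics/side2.png

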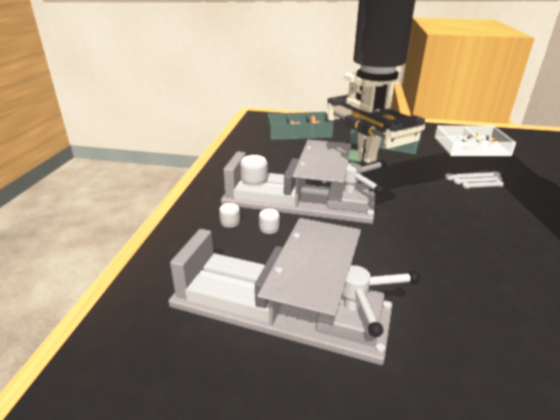

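Emit:
play_rows(dp=[[-0.009,0.003,0],[0,0,0.047],[0,0,0.048],[0,0,0.048],[0,0,0]], angular=[[0,0,0],[0,0,0],[0,0,0],[0,0,0],[0,0,0]], hand=[0,0,0,0,0])

```text
t: 3.27
tcp_pos: [0.499, -0.1192, 0.0781]
eef_rot: [[-0.759, -0.651, -0.004], [-0.651, 0.759, 0.0], [0.003, 0.002, -1.0]]
ft_force: [-1.1, 0.6, -0.1]
gripper_width: 0.01
```

```bash
python3 go.py 130.5 55 16 0.08; python3 - <<'E'
from workcell import bot
import cv2,numpy as np
for n in ["wrist","side"]:
    c=bot.read_camera(n);cv2.imwrite(f"pics/{n}3.png",c["img"]);np.savez(f"pics/{n}3.npz",**c)
    if n=="side": cv2.imwrite("pics/s3.png",cv2.resize(c["img"][60:240,200:440],None,fx=3.3,fy=3.3))
E
```

```text
t 3.27 p [ 0.499  -0.1192  0.0781] tool-y angle 130.6 radial 56.2 tang -21.0 F [-1.1  0.6 -0.1] tilt [-0.004  0.    -1.   ] q [ 0.15  0.25 -0.53 -0.   -0.8  -1.01] w 0.01
target [ 0.4961 -0.1234  0.08  ] D mm [ 4.9 -1.3 -1.9] share [ 0.0098 -0.0026 -0.0037] rows>= 0.12893604510963583 dang -0.13411052218293662
```

View pics/s3.png

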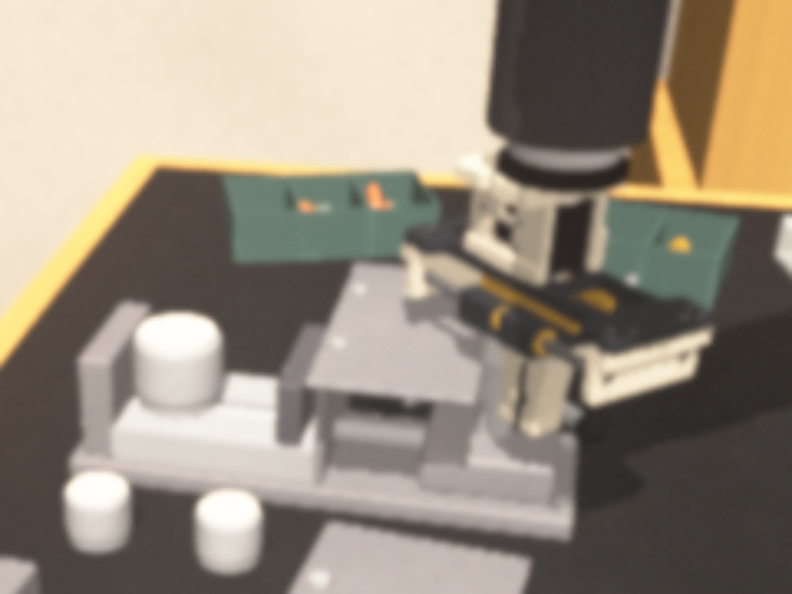

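View pics/wrist3.png

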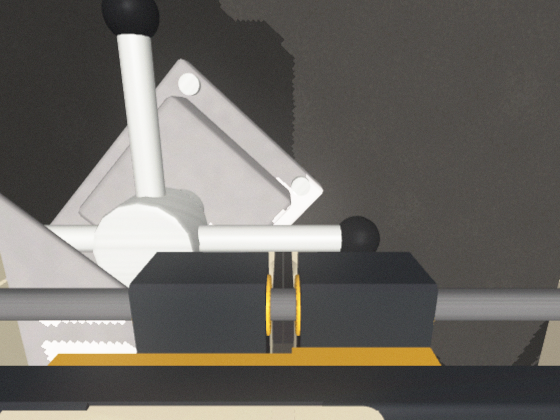

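The fingers are beside the spoke on its trailing side and nothing is touching. I'm starting the first stroke.

Emit:
play_rows(dp=[[0.008,0,0],[0.0099,0.0025,0],[0.0099,0.0025,0],[0.0099,0.0025,0],[0.0099,0.0025,0]], angular=[[0,0,0],[0,0,-0.111],[0,0,-0.111],[0,0,-0.111],[0,0,-0.111]], hand=[0,0,0,0,0])

```text
t: 3.78
tcp_pos: [0.4822, -0.133, 0.0824]
eef_rot: [[-0.486, -0.874, 0.005], [-0.874, 0.486, 0.001], [-0.003, -0.004, -1.0]]
ft_force: [3.3, 2.7, -1.1]
gripper_width: -0.001
```

```bash
python3 go.py 150.5 56 17 0.078; python3 - <<'E'
from workcell import bot
import cv2,numpy as np
c=bot.read_camera("wrist");cv2.imwrite("pics/wrist4.png",c["img"])
E
```

```text
t 3.78 p [ 0.4822 -0.133   0.0824] tool-y angle 150.9 radial 53.5 tang -19.1 F [ 3.3  2.7 -1.1] tilt [ 0.005  0.001 -1.   ] q [ 0.12  0.22 -0.56 -0.   -0.79 -0.63] w -0.0
target [ 0.4793 -0.1332  0.078 ] D mm [1.6 2.4 4.4] share [0.0033 0.0049 0.0088] rows>= 0.1268213829951995 dang -0.4279393525240778
```

View pics/wrist4.png

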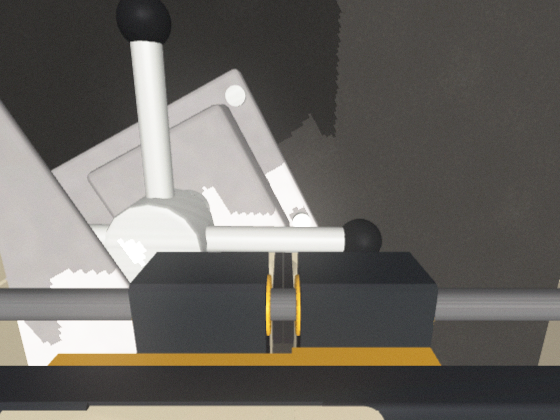

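Emit:
play_rows(dp=[[0.0099,0.003,0.004],[0.0099,0.003,0.002],[0.0099,0.003,0],[0.0099,0.003,0],[0.0099,0.003,0]], angular=[[0,0,-0.111],[0,0,-0.111],[0,0,-0.111],[0,0,-0.111],[0,0,-0.111]], hand=[0,0,0,0,0])

```text
t: 4.25
tcp_pos: [0.4679, -0.1539, 0.0795]
eef_rot: [[-0.073, -0.997, 0.006], [-0.997, 0.073, 0.0], [-0.001, -0.006, -1.0]]
ft_force: [2.5, 4.1, -0.0]
gripper_width: 0.003
```

```bash
python3 go.py 175.5 56 17 0.078
```

```text
t 4.25 p [ 0.4679 -0.1539  0.0795] tool-y angle 175.8 radial 53.2 tang -17.9 F [ 2.5  4.1 -0. ] tilt [ 0.006  0.    -1.   ] q [ 0.08  0.21 -0.58  0.   -0.77 -0.16] w 0.0
target [ 0.4652 -0.1543  0.078 ] D mm [0.6 2.7 1.5] share [0.0012 0.0054 0.0029] rows>= 0.07471048490243357 dang -0.3002891686972191
```

Emit:
play_rows(dp=[[0.0099,0.003,0],[0.0099,0.003,0],[0.0099,0.003,0],[0.0099,0.003,0],[0.0099,0.003,0]], angular=[[0,0,-0.111],[0,0,-0.111],[0,0,-0.111],[0,0,-0.111],[0,0,-0.111]], hand=[0,0,0,0,0])

```text
t: 4.67
tcp_pos: [0.4622, -0.1791, 0.0792]
eef_rot: [[0.354, -0.935, 0.005], [-0.935, -0.354, 0.0], [0.001, -0.004, -1.0]]
ft_force: [1.6, 3.8, 0.8]
gripper_width: 0.005
```

```bash
python3 go.py 200.5 56 17 0.078; python3 - <<'E'
from workcell import bot
import cv2,numpy as np
c=bot.read_camera("wrist");cv2.imwrite("pics/wrist5.png",c["img"])
E
```

```text
t 4.67 p [ 0.4622 -0.1791  0.0792] tool-y angle 200.8 radial 55.0 tang -17.1 F [1.6 3.8 0.8] tilt [ 0.005  0.    -1.   ] q [ 0.03  0.22 -0.57 -0.   -0.78  0.34] w 0.01
target [ 0.4613 -0.1793  0.078 ] D mm [-0.1  0.9  1.2] share [-0.0003  0.0018  0.0024] rows>= 0.036320825456216205 dang -0.2598848488034662
```

View pics/wrist5.png

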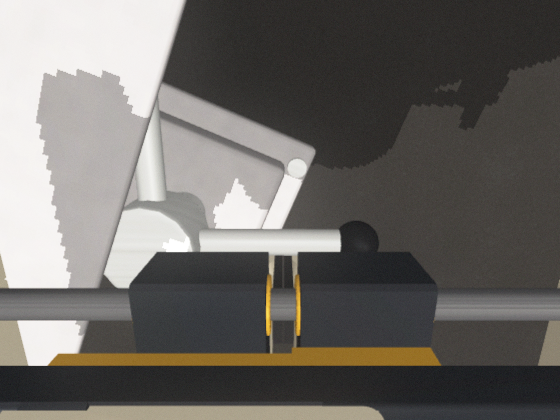

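Emit:
play_rows(dp=[[0.0099,0.0028,0],[0.0099,0.0028,0],[0.0099,0.0028,0],[0.0099,0.0028,0],[0.0099,0.0028,0]], angular=[[0,0,-0.111],[0,0,-0.111],[0,0,-0.111],[0,0,-0.111],[0,0,-0.111]], hand=[0,0,0,0,0])

```text
t: 5.13
tcp_pos: [0.4674, -0.2038, 0.0785]
eef_rot: [[0.715, -0.7, 0.002], [-0.7, -0.715, 0.0], [0.001, -0.001, -1.0]]
ft_force: [0.0, 4.7, 0.9]
gripper_width: 0.003
```

Emit:
play_rows(dp=[[0.0099,0.0028,0],[0.0099,0.0028,0],[0.0099,0.0028,0],[0.0099,0.0028,0],[0,0,0]], angular=[[0,0,-0.111],[0,0,-0.111],[0,0,-0.111],[0,0,-0.111],[0,0,0]], hand=[0,0,0,0,0])

```text
t: 5.55
tcp_pos: [0.4797, -0.2206, 0.0782]
eef_rot: [[0.911, -0.413, 0.001], [-0.413, -0.911, -0.0], [0.001, -0.0, -1.0]]
ft_force: [0.1, -0.3, 0.0]
gripper_width: 0.005
```

```bash
python3 go.py 245.5 56 17 0.078; python3 - <<'E'
from workcell import bot
import cv2,numpy as np
c=bot.read_camera("wrist");cv2.imwrite("pics/wrist6.png",c["img"])
c=bot.read_camera("top");cv2.imwrite("pics/top6.png",c["img"])
E
```

```text
t 5.55 p [ 0.4797 -0.2206  0.0782] tool-y angle 245.6 radial 57.5 tang -17.8 F [ 0.1 -0.3  0. ] tilt [ 0.001 -0.    -1.   ] q [-0.06  0.27 -0.5   0.   -0.8   1.2 ] w 0.01
target [ 0.481  -0.2195  0.078 ] D mm [ 0.7 -1.6  0.2] share [ 0.0014 -0.0031  0.0005] rows>= 0.04124407057950335 dang -0.08908973304909296
```

View pics/wrist6.png

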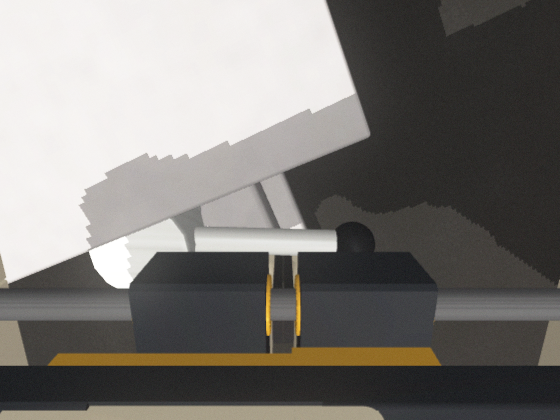

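View pics/top6.png

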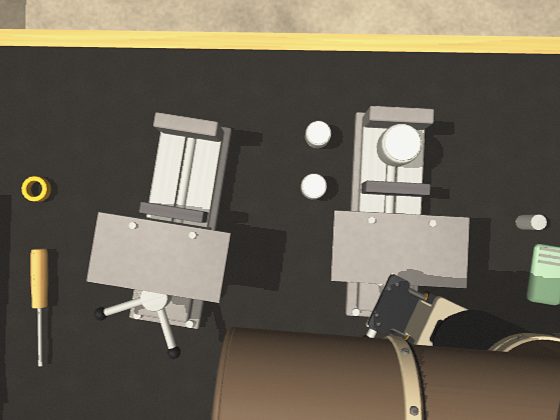

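Emit:
play_rows(dp=[[-0.01,0,0],[0,0,-0.04],[0,0,-0.04],[0,0,-0.04],[-0.0117,-0.0052,0]], angular=[[0,0,0],[0,0,0],[0,0,0],[0,0,0],[0,0,0.1333]], hand=[0,0,0,0,0])

```text
t: 6.07
tcp_pos: [0.4727, -0.214, 0.1412]
eef_rot: [[0.862, -0.507, 0.006], [-0.507, -0.862, -0.002], [0.006, -0.002, -1.0]]
ft_force: [1.6, -0.8, 0.8]
gripper_width: 0.002
```

Emit:
play_rows(dp=[[-0.0117,-0.0052,0],[-0.0117,-0.0052,0],[-0.0117,-0.0052,0],[-0.0117,-0.0052,0],[-0.0117,-0.0052,0]], angular=[[0,0,0.1333],[0,0,0.1333],[0,0,0.1333],[0,0,0.1333],[0,0,0.1333]], hand=[0,0,0,0,0])

```text
t: 6.48
tcp_pos: [0.457, -0.184, 0.1374]
eef_rot: [[0.486, -0.874, 0.001], [-0.874, -0.486, -0.0], [0.0, -0.0, -1.0]]
ft_force: [0.4, -0.3, 0.8]
gripper_width: 0.002
```

Emit:
play_rows(dp=[[-0.0117,-0.0052,0],[-0.0117,-0.0052,0],[-0.0117,-0.0052,0],[-0.0117,-0.0052,0],[-0.0117,-0.0052,0]], angular=[[0,0,0.1333],[0,0,0.1333],[0,0,0.1333],[0,0,0.1333],[0,0,0.1333]], hand=[0,0,0,0,0])

```text
t: 6.9
tcp_pos: [0.4606, -0.1524, 0.1374]
eef_rot: [[-0.015, -1.0, 0.001], [-1.0, 0.015, -0.0], [0.0, -0.001, -1.0]]
ft_force: [0.9, 0.4, -0.7]
gripper_width: 0.002
```

Emit:
play_rows(dp=[[-0.0117,-0.0052,0],[-0.0117,-0.0052,0],[-0.0117,-0.0052,0],[-0.0117,-0.0052,0],[0,0,0]], angular=[[0,0,0.1333],[0,0,0.1333],[0,0,0.1333],[0,0,0.1333],[0,0,0]], hand=[0,0,0,0,0])

```text
t: 7.32
tcp_pos: [0.4754, -0.131, 0.1374]
eef_rot: [[-0.419, -0.908, 0.001], [-0.908, 0.419, -0.0], [-0.0, -0.001, -1.0]]
ft_force: [0.7, 0.1, -0.3]
gripper_width: 0.004
```

```bash
python3 go.py 155.5 56 22 0.078; python3 - <<'E'
from workcell import bot
import cv2,numpy as np
c=bot.read_camera("wrist");cv2.imwrite("pics/wrist7.png",c["img"]);np.savez("pics/wrist7.npz",**c)
E
```

```text
t 7.32 p [ 0.4754 -0.131   0.1374] tool-y angle 155.2 radial 58.9 tang -21.9 F [ 0.7  0.1 -0.3] tilt [ 0.001 -0.    -1.   ] q [ 0.13  0.14 -0.51  0.   -0.92 -0.56] w 0.0
target [ 0.4779 -0.1324  0.078 ] D mm [ 0.2 -2.8 59.4] share [ 0.0005 -0.0055  0.1188] rows>= 1.4264901815860844 dang 0.2794438721491872
```

View pics/wrist7.png

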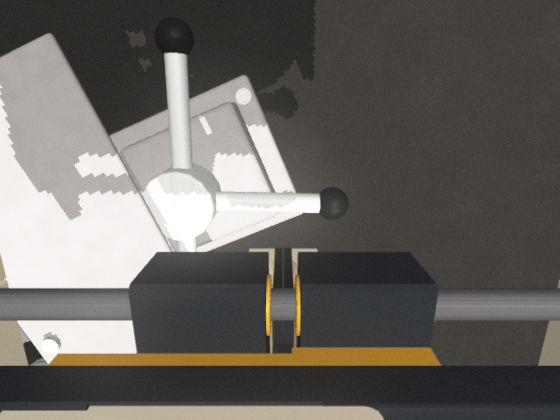

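```bash
python3 - <<'E'
from h import *
c=load("pics/wrist7.npz");C=np.array([.5197,-.1756])
for q in((333,203),(174,38)):
    p=ray(c,*q,.09);d=p[:2]-C;print(p,np.hypot(*d),np.degrees(np.arctan2(d[1],d[0]))%360)
E
```

```text
[ 0.43969457 -0.13320683  0.09      ] 0.0905430799908448 152.08183598311538
[ 0.48194599 -0.25420314  0.09      ] 0.08719988061305523 244.34447784325113
```

Emit:
play_rows(dp=[[0,-0.006,0.03],[0,0,0.045],[0,0,0.044],[0,0,0],[0.008,0,0]], angular=[[0,0,0],[0,0,0],[0,0,0],[0,0,0],[0,0,0]], hand=[0,0,0,0,0])

```text
t: 7.78
tcp_pos: [0.4754, -0.1363, 0.077]
eef_rot: [[-0.412, -0.911, -0.002], [-0.911, 0.412, 0.0], [0.001, 0.002, -1.0]]
ft_force: [1.0, 6.2, -3.6]
gripper_width: 0.002
```

```bash
python3 go.py 155.5 56 17 0.078
```

```text
t 7.78 p [ 0.4754 -0.1363  0.077 ] tool-y angle 155.7 radial 56.6 tang -17.6 F [ 1.   6.2 -3.6] tilt [-0.002  0.    -1.   ] q [ 0.12  0.22 -0.57 -0.   -0.78 -0.54] w 0.0
target [ 0.4758 -0.1369  0.078 ] D mm [ 0.4 -0.6 -1. ] share [ 0.0008 -0.0013 -0.0019] rows>= 0.029460678028083786 dang -0.19291418584992925
```

Emit:
play_rows(dp=[[0.0099,0.0028,0],[0.0099,0.0028,0],[0.0099,0.0028,0],[0.0099,0.0028,0],[0.0099,0.0028,0]], angular=[[0,0,-0.111],[0,0,-0.111],[0,0,-0.111],[0,0,-0.111],[0,0,-0.111]], hand=[0,0,0,0,0])

```text
t: 8.2
tcp_pos: [0.464, -0.1586, 0.0791]
eef_rot: [[0.016, -1.0, 0.003], [-1.0, -0.016, 0.001], [-0.0, -0.003, -1.0]]
ft_force: [0.6, 4.2, -2.9]
gripper_width: 0.004
```

Emit:
play_rows(dp=[[0.0099,0.0028,0],[0.0099,0.0028,0],[0.0099,0.0028,0],[0.0099,0.0028,0],[0.0099,0.0028,0]], angular=[[0,0,-0.111],[0,0,-0.111],[0,0,-0.111],[0,0,-0.111],[0,0,-0.111]], hand=[0,0,0,0,0])

```text
t: 8.62
tcp_pos: [0.4618, -0.1842, 0.0793]
eef_rot: [[0.436, -0.9, 0.003], [-0.9, -0.436, 0.0], [0.001, -0.003, -1.0]]
ft_force: [1.3, 4.6, -1.7]
gripper_width: 0.004
```

```bash
python3 go.py 205.5 56 17 0.078
```

```text
t 8.62 p [ 0.4618 -0.1842  0.0793] tool-y angle 205.9 radial 55.8 tang -17.5 F [ 1.3  4.6 -1.7] tilt [ 0.003  0.    -1.   ] q [ 0.02  0.22 -0.57 -0.   -0.78  0.44] w 0.0
target [ 0.4618 -0.1844  0.078 ] D mm [0.2 0.1 1.3] share [0.0004 0.0002 0.0027] rows>= 0.03259974709749221 dang -0.3720328765118097
```

Emit:
play_rows(dp=[[0.0099,0.0026,0],[0.0099,0.0026,0],[0.0099,0.0026,0],[0.0099,0.0026,0],[0.0099,0.0026,0]], angular=[[0,0,-0.111],[0,0,-0.111],[0,0,-0.111],[0,0,-0.111],[0,0,-0.111]], hand=[0,0,0,0,0])

```text
t: 9.03
tcp_pos: [0.4703, -0.208, 0.0793]
eef_rot: [[0.775, -0.632, 0.002], [-0.632, -0.775, 0.0], [0.001, -0.001, -1.0]]
ft_force: [-0.9, 5.2, -0.3]
gripper_width: 0.006
```

Emit:
play_rows(dp=[[0.0099,0.0026,0],[0.0099,0.0026,0],[0.0099,0.0026,0],[0,0,0],[-0.01,0,0]], angular=[[0,0,-0.111],[0,0,-0.111],[0,0,-0.111],[0,0,0],[0,0,0]], hand=[0,0,0,0,0])

```text
t: 9.45
tcp_pos: [0.4766, -0.2179, 0.0789]
eef_rot: [[0.909, -0.416, 0.002], [-0.416, -0.909, -0.001], [0.002, -0.0, -1.0]]
ft_force: [1.5, -0.5, 0.2]
gripper_width: 0.004
```

```bash
python3 go.py 245.5 56 22 0.078;python3 - <<'E'
from workcell import bot
import cv2,numpy as np
c=bot.read_camera("wrist");cv2.imwrite("pics/wrist8.png",c["img"])
c=bot.read_camera("top");cv2.imwrite("pics/top8.png",c["img"]);np.savez("pics/top8.npz",**c)
E
```

```text
t 9.45 p [ 0.4766 -0.2179  0.0789] tool-y angle 245.4 radial 56.5 tang -21.6 F [ 1.5 -0.5  0.2] tilt [ 0.002 -0.001 -1.   ] q [-0.05  0.26 -0.51  0.   -0.8   1.19] w 0.0
target [ 0.4765 -0.2174  0.078 ] D mm [-0.3 -0.4  0.9] share [-0.0006 -0.0008  0.0017] rows>= 0.02425882810962327 dang 0.11008138289844283
```

View pics/top8.png

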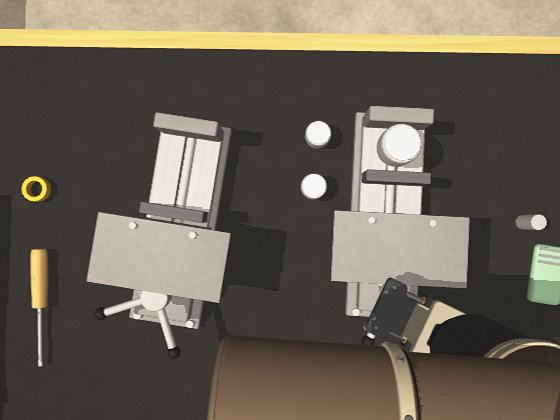

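View pics/wrist8.png

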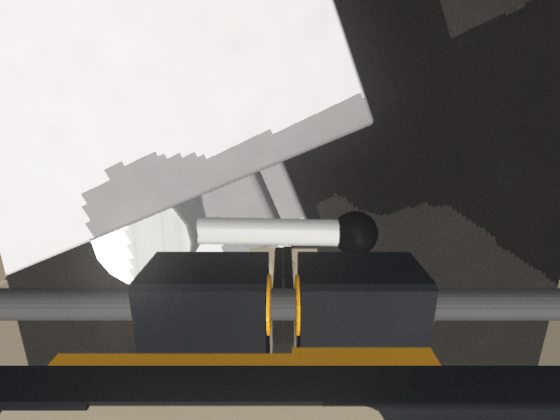

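Emit:
play_rows(dp=[[0,0,-0.04],[0,0,-0.04],[0,0,-0.04],[0,0,0],[-0.0117,-0.0052,0]], angular=[[0,0,0],[0,0,0],[0,0,0],[0,0,0],[0,0,0.1333]], hand=[0,0,0,0,0])

```text
t: 9.97
tcp_pos: [0.4727, -0.2128, 0.1394]
eef_rot: [[0.862, -0.507, 0.004], [-0.507, -0.862, -0.001], [0.004, -0.001, -1.0]]
ft_force: [0.0, 0.3, 0.3]
gripper_width: 0.004
```

Emit:
play_rows(dp=[[-0.0117,-0.0052,0],[-0.0117,-0.0052,0],[-0.0117,-0.0052,0],[-0.0117,-0.0052,0],[-0.0117,-0.0052,0]], angular=[[0,0,0.1333],[0,0,0.1333],[0,0,0.1333],[0,0,0.1333],[0,0,0.1333]], hand=[0,0,0,0,0])

```text
t: 10.38
tcp_pos: [0.4582, -0.1832, 0.1378]
eef_rot: [[0.487, -0.873, 0.001], [-0.873, -0.487, -0.0], [0.0, -0.0, -1.0]]
ft_force: [0.7, 0.6, -0.2]
gripper_width: 0.005
```

Emit:
play_rows(dp=[[-0.0117,-0.0052,0],[-0.0117,-0.0052,0],[-0.0117,-0.0052,0],[-0.0117,-0.0052,0],[-0.0117,-0.0052,0]], angular=[[0,0,0.1333],[0,0,0.1333],[0,0,0.1333],[0,0,0.1333],[0,0,0.1333]], hand=[0,0,0,0,0])

```text
t: 10.8
tcp_pos: [0.4619, -0.1516, 0.1378]
eef_rot: [[-0.015, -1.0, 0.001], [-1.0, 0.015, -0.0], [0.0, -0.001, -1.0]]
ft_force: [-0.1, 0.2, 0.1]
gripper_width: 0.005
```

Emit:
play_rows(dp=[[-0.0117,-0.0052,0],[-0.0117,-0.0052,0],[-0.0117,-0.0052,0],[-0.0117,-0.0052,0],[0,0,0]], angular=[[0,0,0.1333],[0,0,0.1333],[0,0,0.1333],[0,0,0.1333],[0,0,0]], hand=[0,0,0,0,0])

```text
t: 11.22
tcp_pos: [0.4767, -0.1302, 0.1378]
eef_rot: [[-0.419, -0.908, 0.001], [-0.908, 0.419, -0.0], [-0.0, -0.001, -1.0]]
ft_force: [-0.0, 0.4, -0.4]
gripper_width: 0.007
```

```bash
python3 go.py 155.5 56 22 0.078; python3 - <<'E'
from workcell import bot
import cv2,numpy as np
c=bot.read_camera("wrist");cv2.imwrite("pics/wrist9.png",c["img"]);np.savez("pics/wrist9.npz",**c)
E
```

```text
t 11.22 p [ 0.4767 -0.1302  0.1378] tool-y angle 155.2 radial 58.1 tang -23.2 F [-0.   0.4 -0.4] tilt [ 0.001 -0.    -1.   ] q [ 0.13  0.14 -0.5   0.   -0.93 -0.56] w 0.01
target [ 0.4779 -0.1324  0.078 ] D mm [ 1.5 -1.9 59.8] share [ 0.0029 -0.0039  0.1196] rows>= 1.4354311458434934 dang 0.2671169558228712
```

View pics/wrist9.png

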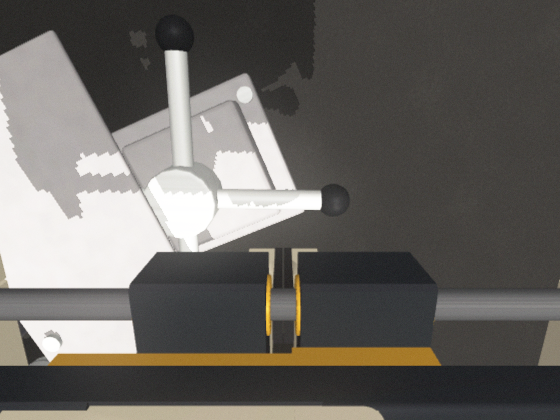

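Emit:
play_rows(dp=[[0,-0.004,0.03],[0,0,0.045],[0,0,0.044],[0,0,0],[0.01,0,0]], angular=[[0,0,0],[0,0,0],[0,0,0],[0,0,0],[0,0,0]], hand=[0,0,0,0,0])

```text
t: 11.68
tcp_pos: [0.4752, -0.136, 0.0776]
eef_rot: [[-0.412, -0.911, -0.002], [-0.911, 0.412, -0.0], [0.001, 0.002, -1.0]]
ft_force: [0.1, 6.3, -2.3]
gripper_width: 0.003
```

Emit:
play_rows(dp=[[0.0099,0.0028,0],[0.0099,0.0028,0],[0.0099,0.0028,0],[0.0099,0.0028,0],[0.0099,0.0028,0]], angular=[[0,0,-0.111],[0,0,-0.111],[0,0,-0.111],[0,0,-0.111],[0,0,-0.111]], hand=[0,0,0,0,0])

```text
t: 12.1
tcp_pos: [0.4637, -0.1583, 0.0796]
eef_rot: [[0.015, -1.0, 0.003], [-1.0, -0.015, 0.001], [-0.001, -0.003, -1.0]]
ft_force: [2.3, 3.4, -2.5]
gripper_width: 0.006
```

Emit:
play_rows(dp=[[0.0099,0.0028,0],[0.0099,0.0028,0],[0.0059,0.0017,0],[0,0,0],[0,0,0]], angular=[[0,0,-0.111],[0,0,-0.111],[0,0,-0.067],[0,0,0],[0,0,0]], hand=[0,0,0,0,0])

```text
t: 12.52
tcp_pos: [0.4611, -0.1717, 0.0794]
eef_rot: [[0.233, -0.973, 0.002], [-0.973, -0.233, -0.0], [0.001, -0.002, -1.0]]
ft_force: [-0.7, -0.0, -0.3]
gripper_width: 0.003
```

```bash
python3 go.py 200.5 56 17 0.078; python3 - <<'E'
from workcell import bot
import cv2,numpy as np
c=bot.read_camera("top");cv2.imwrite("pics/top10.png",c["img"]);np.savez("pics/top10.npz",**c)
cv2.imwrite("pics/zt10.png",cv2.resize(c["img"][90:300,310:490],None,fx=2.8,fy=2.8,interpolation=cv2.INTER_CUBIC))
from h import *
P=pts(c);Z=P[...,2];
for k in(0,8,10):
  c=load(f"pics/top{k}.npz");P=pts(c);Z=P[...,2];a=np.radians(-2.1)
  X=(P[...,0]-.5197)*np.cos(a)+(P[...,1]+.1756)*np.sin(a);Y=-(P[...,0]-.5197)*np.sin(a)+(P[...,1]+.1756)*np.cos(a)
  m=(Z>.083)&(Z<.093)&(X>.117)&(X<.215)&(abs(Y)<.04); print(k,"jaw x",np.percentile(X[m],[2,50,98]))
  m=(Z>.089)&(Z<.102)&(X>.193)&(X<.256)&(abs(Y)<.04); print("lamp",X[m].mean(),Y[m].mean(),np.percentile(X[m],[1,99]))
E
```

```text
t 12.52 p [ 0.4611 -0.1717  0.0794] tool-y angle 193.4 radial 56.1 tang -17.4 F [-0.7 -0.  -0.3] tilt [ 0.002 -0.    -1.   ] q [ 0.04  0.21 -0.58  0.   -0.78  0.19] w 0.0
target [ 0.4613 -0.1793  0.078 ] D mm [7.4 1.5 1.4] share [0.0148 0.0031 0.0028] rows>= 0.18463570868162138 dang 7.051108906388663
0 jaw x [0.12635657 0.13737622 0.21113838]
lamp 0.22494683558243647 -0.00031605470663629344 [0.19693302 0.25396374]
8 jaw x [0.16533227 0.17625704 0.21217425]
lamp 0.22489146512868094 -8.000071637988874e-05 [0.19680844 0.25394909]
10 jaw x [0.17280326 0.1837906  0.2121698 ]
lamp 0.2248364653047044 -0.00013546837760430186 [0.19692583 0.25385625]
```

View pics/zt10.png

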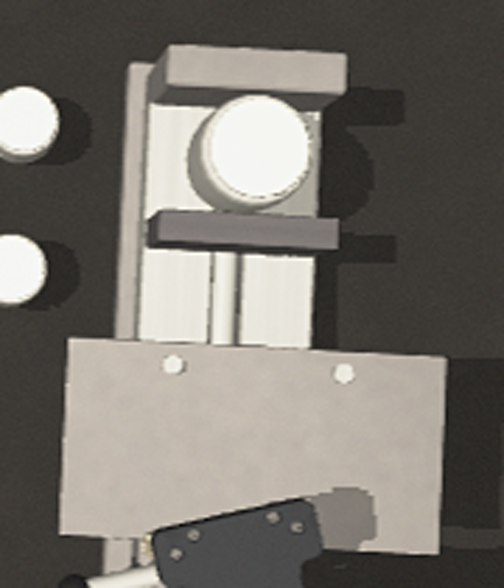

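Emit:
play_rows(dp=[[0.0059,0.0017,0],[0.0059,0.0017,0],[0.0049,0.0014,0],[0,0,0],[0,0,0]], angular=[[0,0,-0.067],[0,0,-0.067],[0,0,-0.056],[0,0,0],[0,0,0]], hand=[0,0,0,0,0])

```text
t: 12.98
tcp_pos: [0.4607, -0.1801, 0.0785]
eef_rot: [[0.374, -0.928, 0.001], [-0.928, -0.374, -0.0], [0.0, -0.0, -1.0]]
ft_force: [-0.6, -0.2, -0.5]
gripper_width: 0.006
```

Emit:
play_rows(dp=[[-0.015,0,0],[0,0,-0.03],[0,0,-0.05],[0,0,-0.06],[0,0,-0.06]], angular=[[0,0,0],[0,0,0],[0,0,0],[0,0,0],[0,0,0]], hand=[0,0,0,0,0])

```text
t: 13.4
tcp_pos: [0.4569, -0.1725, 0.1789]
eef_rot: [[0.374, -0.927, -0.002], [-0.927, -0.374, -0.0], [-0.0, 0.001, -1.0]]
ft_force: [1.4, -0.3, -0.2]
gripper_width: 0.005
```

Emit:
play_rows(dp=[[0,-0.0,-0.05],[0,0,-0.04],[0,0.04,0],[0,0,0],[0,0,0]], angular=[[0,0,0],[0,0,0],[0,0,0],[0,0,0],[0,0,0]], hand=[0,0,0,0,0])

```text
t: 13.82
tcp_pos: [0.4384, -0.1802, 0.2234]
eef_rot: [[0.374, -0.927, 0.001], [-0.927, -0.374, 0.0], [0.0, -0.001, -1.0]]
ft_force: [0.5, 0.0, -0.1]
gripper_width: 0.007
```

```bash
python3 go.py; python3 - <<'E'
from workcell import bot
import cv2,numpy as np
from h import *
for n in("top","wrist","side"):
  c=bot.read_camera(n);cv2.imwrite(f"pics/{n}11.png",c["img"]);np.savez(f"pics/{n}11.npz",**c)
for k in(0,11):
  c=load(f"pics/top{k}.npz");P=pts(c);Z=P[...,2];a=np.radians(-2.1)
  X=(P[...,0]-.5197)*np.cos(a)+(P[...,1]+.1756)*np.sin(a);Y=-(P[...,0]-.5197)*np.sin(a)+(P[...,1]+.1756)*np.cos(a)
  m=(Z>.083)&(Z<.093)&(X>.117)&(X<.215)&(abs(Y)<.04); print(k,"jaw x",np.percentile(X[m],[2,50,98]))
  m=(Z>.089)&(Z<.102)&(X>.193)&(X<.256)&(abs(Y)<.04); print("lamp",X[m].mean(),Y[m].mean(),np.percentile(X[m],[1,99]))
E
```

```text
t 13.82 p [ 0.4384 -0.1802  0.2234] tool-y angle 202.0 radial 77.1 tang -26.1 F [ 0.5  0.  -0.1] tilt [ 0.001  0.    -1.   ] q [ 0.03  0.02 -0.42 -0.   -1.13  0.36] w 0.01
0 jaw x [0.12635657 0.13737622 0.21113838]
lamp 0.22494683558243647 -0.00031605470663629344 [0.19693302 0.25396374]
11 jaw x [0.17436303 0.18531242 0.21174231]
lamp 0.22492200792091277 -0.00015326667304260002 [0.19709784 0.25376638]
```

View pics/top11.png

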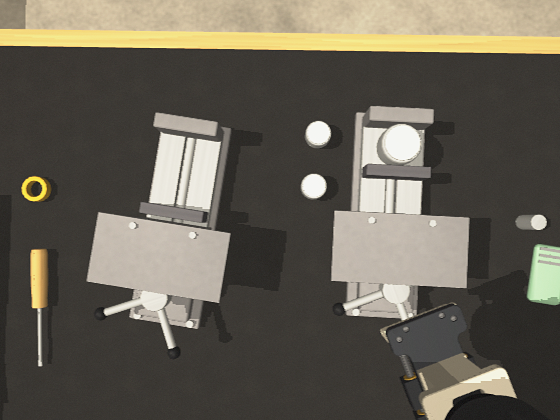

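View pics/wrist11.png

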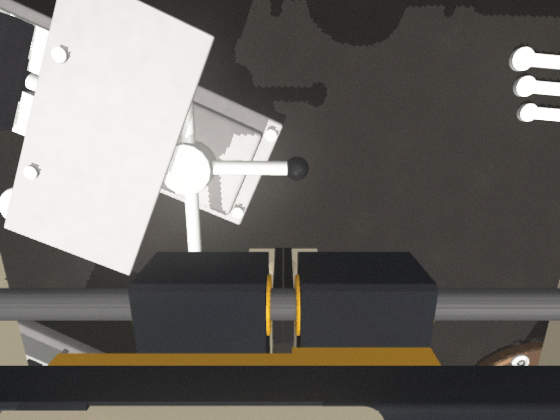

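View pics/side11.png

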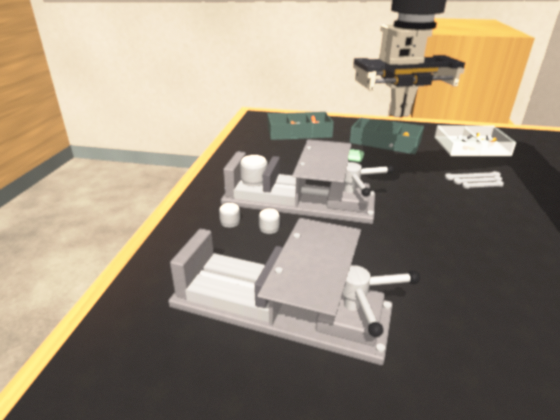

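```bash
python3 - <<'E'
from h import *
c=load("pics/top11.npz");C=np.array([.5197,-.1756])
u=np.arange(560)[None,:].repeat(420,0);v=np.arange(420)[:,None].repeat(560,1);Z=pts(c)[...,2];g=c["img"].max(2)
for (x,y) in((339,309),(100,314),(174,352)):
    m=(np.hypot(u-x,v-y)<11)&(Z>.08)&(g<70);p=ray(c,u[m].mean(),v[m].mean(),.09);d=p[:2]-C
    print(p.round(4),np.hypot(*d),np.radians((np.degrees(np.arctan2(d[1],d[0]))+2.1)%90+180+0)+np.pi/2*0)
from workcell import bot
print(bot.sense()["dq"].round(4)); print(bot.sign_off())
E
```

```text
[ 0.4875 -0.0906  0.09  ] 0.09087069252754276 3.5409841070359187
[0.4733 0.2766 0.09  ] 0.4545317428120677 3.280557423101732
[0.4166 0.1604 0.09  ] 0.3514666556120076 3.4760032076980143
[-0.0021  0.0101  0.0036  0.0005  0.0003  0.0069]
the job is handed in; nothing more can be done
None
```

I wound the lamp's vice shut with three spoke pushes through the open front half. I then backed off, lifted clear and handed the job in at about 14 s of the 56 s allowed. No verdict was reported.

- **Capstan:** it ended at about 5.11 rad by the ball angle and 5.10 rad by the sliding jaw's 48 mm of travel (4.8 needed). I stopped just short of the 5.2 hard stop.
- **Lamp:** it is upright, and its measured centre moved less than 0.5 mm.
- **Empty vice:** both of its visible spoke balls are within 0.2 mm of where they started.
- **Robot:** it is clear of everything with its tip at about 0.22 m and no contact force. The highest force I read was about 7 N, while pushing.
- **Disagreement between views:** the wrist and top cameras differed by up to about 3 mm on the capstan's position. I allowed for that in the finger clearances. No check failed.

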